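Prove the sprung bow of a valve weight-beam

TASK

Test the brass bow of the relief-valve weight-beam: with closed fingers press down on the red end of the bow until the beam lifts off its rear rest and floats level (pointer in the green), and keep it floating there for 4 seconds. Then slide along the bow over its crown to the blue end, staying in contact with the beam floating level and your push between 3 and 10 N all the way, and keep it floating there for another 4 seconds. Finally let the beam down gently onto its rear rest, never dropping it or tipping it onto the front stop, take the hand away, and leave the loose fittings alone.

Things in the scene. Friction and masses are not known exactly. Their poses are not given: they have to be found in the camera images.
- stand: Green iron stand screwed to the bench, base 300 x 300 mm. Origin: on the bench directly under the beam's pivot, a horizontal shaft along the stand's y, 200 mm up. Stand -x (towards the robot) is the bow's side, +x the rear. Rubber-topped rear rest and front stop limit the beam. Let go from level, the beam falls back at 0.5 rad/s or more; gently means below 0.4 rad/s.
- beam (a joint): Tilt about the pivot, rad: 0 level, + is bow side down. Starts on the rear rest at -0.12; front stop +0.16; green patch -0.07 to 0.07. Top-heavy: gravity turns it bow side up with 0.95 - 3.7*tilt N m (nominal; 0.95 may be off by 25 %, 3.7 by 15 %). Oil damper 1.2 N m s/rad, inertia 0.085 kg m2. A still finger cannot hold it: balance it all the time.
- bow_slide (a joint): How far the bow is pressed down into the beam against its springs, m: 0 (up) to 0.105 (bottomed). Preloaded: push in N = 3.0 + 80 * this value. It slides square to the beam, straight down when level; damping 2 N s/m. Nominal push to float the beam: 6.0 N at level, 8.7 N to lift it off the rear rest.
- bow: Curved brass strip, smooth and greased (friction 0.15), 40 mm wide along stand x, 220 mm long along stand y, 160 mm from the pivot towards -x. Convex up, arc radius 312.5 mm: top 40 mm above pivot height at both ends, 60 mm at the crown (level, unpressed). Last 43 mm at +y red, at -y blue. Origin: under the crown, at pivot height when level and unpressed; axes as the stand's.
- bow_red (a point): Top surface in the middle of the red end, 88 mm to +y of the crown, 47.5 mm above the bow's origin.
- bow_mid (a point): Top surface at the crown, 60 mm above the bow's origin.
- bow_blue (a point): Top surface in the middle of the blue end, 88 mm to -y of the crown, 47.5 mm above the bow's origin.
- topweight: Iron cylinder 170 x 60 mm diameter, axis along stand y, on two uprights 150 mm above the pivot (its origin), nominal 2.4 kg, really 13 % more or less. It makes the beam top-heavy; keep the hand clear of it.
- tee: Loose brass pipe tee, 80 x 70 x 40 mm, lying on the bench beside the stand; leave alone. Origin under its middle.
- radvalve: Loose bronze radiator valve with white cap, 72 mm high, standing on the bench; leave alone. Origin under its middle.
- trapnut: Loose chrome trap nut, ring of 52 mm outside diameter, 20 mm high, lying on the bench; leave alone. Origin under its middle.

How it is judged (in metres and radians):
On the way, in this order (a step that is already met when the one before it is completed fails the run):
1. the beam floats level, carried by the fingers on the red end with 3 to 10 N on its springs (pressed 2 to 87.5 mm), for 3 s (value of joint beam between -0.07 and 0.07 rad and contact force between the fingers and bow above 0.3 N and value of joint bow_slide between 0.002 and 0.0875 m and y of the grasp point in the frame of stand above 0.062 m), for 3 s.
2. still floating level, the fingers pass the crown of the bow with 3 to 10 N on its springs (pressed 2 to 87.5 mm) (value of joint beam between -0.07 and 0.07 rad and contact force between the fingers and bow above 0.3 N and value of joint bow_slide between 0.002 and 0.0875 m and y of the grasp point in the frame of stand between -0.03 and 0.03 m), for 0.2 s.
3. the beam floats level, carried by the fingers on the blue end with 3 to 10 N on its springs (pressed 2 to 87.5 mm), for 3 s (value of joint beam between -0.07 and 0.07 rad and contact force between the fingers and bow above 0.3 N and value of joint bow_slide between 0.002 and 0.0875 m and y of the grasp point in the frame of stand below -0.062 m), for 3 s.
At the end, for the whole second after the job is handed in: The beam lies still on its rear rest (below -0.10 rad, under 0.03 rad/s), the bow is up (pressed less than 6 mm), and tee, valve and nut are within 20 mm of where they were (value of joint beam below -0.1 rad and velocity of joint beam between -0.03 and 0.03 rad/s and value of joint bow_slide below 0.006 m and distance of each of tee, radvalve, trapnut from where it was at the start of the episode below 0.02 m); the robot touches nothing.
It fails at once if the beam is dropped or falls (tilting back faster than 0.4 rad/s) (velocity of joint beam below -0.4 rad/s).
It fails at once if the beam tips towards the front stop (past 0.12 rad) (value of joint beam above 0.12 rad).
It fails at once if the bow is pressed with more than 16 N (contact force between the fingers and bow above 16 N).
It fails at once if between the coloured ends, the bow is touched with the beam not floating level (outside -0.09 to 0.09 rad) or its springs pressed with more than 10.4 N (92.5 mm) (y of the grasp point in the frame of stand between -0.055 and 0.055 m and contact force between the fingers and bow above 0.5 N and (value of joint beam below -0.09 rad or value of joint beam above 0.09 rad or value of joint bow_slide above 0.0925 m)).
It fails at once if a loose fitting is moved more than 20 mm (distance of any of tee, radvalve, trapnut from where it was at the start of the episode above 0.02 m).
It also fails if it takes over 69 s, if anything falls off the work surface, if the arm or the gripper's body presses on something with over 40 N, if the wrist force passes 120 N, or if a joint passes its speed limit or range.

ROBOT

A 6-joint arm with a two-finger parallel gripper is mounted at the origin on the work surface. World frame = base frame: x ahead of the robot, y to its left, z up, the work surface at z = 0. Lengths are in mm, angles in rad, forces in N, time in s.
With the tool pointing down it reaches from about 350 to 775 mm from the base axis. Payload 5.5 kg.
Tool frame: the origin (TCP) lies on the centre line of the jaws, within the pads' length; the fingertips stand 25 mm ahead of it and the grasp point (between the pads) lies 6 mm ahead of it; z points along the fingers, y is the line along which they close (so a half turn about z gives the same grasp; the last joint's range is limited). The gripper opens to 85 mm and grips with 20 to 120 N. Pads are 22 mm wide; open, the fingers measure 114 mm over their backs; the gripper's body (76 mm by 85 mm) begins 54 mm behind the grasp point. The pads swing forward as they close: fully open they stand 13 mm farther back than shut.
Start: joints at [1.039, 0.313, 0.046, 1.304, 0, 1.431], TCP at [219.592, 531.459, 256.323] pointing down, gripper open.
Joint ranges: [-2.76, 2.76], [-0.86, 1.69], [-1.03, 1.26], [-2.2, 2.34], [-1.47, 1.5], [-3.14, 3.14]. Speed limits (rad/s): [2.57, 2.57, 3.14, 3.14, 3.14, 3.14].

INTERFACE

Orientations are given as a rotation vector (axis times angle).
In Python, from rig import observe, optics, workorder gives the robot as it stands.
- The arm moves only by the shell command python3 -m pendant 'ROWS' [FORCE]. ROWS is JSON, a list that holds one entry, the list of rows, each a list of 5 numbers: the shift along the tool's x, y, z scaled (see below), then the turn about the tool's z scaled (see below), then the opening, from -1 (shut) to 1 (fully open). A call has 1 to 12 rows; each row is the pose to reach, as a shift and turn from the pose commanded when the call began, along the tool's axes at that moment; what a row does not reach only later rows make up. The controller multiplies each number of a shift by 0.3 m and each number of a turn by pi/4 rad. A row lasts 1/8 s, in which the tool goes at most 62.5 mm and 10.7 degrees, less where a joint would pass 70% of its speed; a pose out of reach is approached as far as the arm can. A call with a number of a shift or a turn outside -1 to 1 is refused whole. A call with a gripper value outside its range is refused whole. The fingers move at their own pace and stop on an object; FORCE is the grip in N (left out, the last holds). Time passes only in rows, so rows that repeat a pose let the fingers close. It gives the time, the measured TCP pose, the force, the opening and the grip force at its end, in the units of the state.
- observe(): the state, without advancing time (a new reading comes with each control period).
- optics.read_camera(name): name is "scene" or "top"; returns the picture (384x512x3 uint8, red, green, blue); there is no depth.
- optics.camera_info(name): a dict with "fx", "fy", "cx", "cy" (pixels), "world_to_cam" (4x4, takes a point from world to camera coordinates). Camera axes: x right, y down, z forward; pixel columns grow to the right and rows downward; lengths in mm; the calibration is good to about 2 mm. A picture is of the moment at which its call begins. camera_info takes no time and is no camera call.
- workorder.finish_job(): hands the job in; it is judged then, once.
The state is a dict: "time_s": time; "joints": joint angles; "qd": joint speeds; "joint_efforts": joint torques, N m; "tool_pos": TCP position; "ee_rot": TCP orientation; "contact_force": force on the tool from outside, world axes, zero at the start; "wrist_torque": the same for the moment, N m; "finger_gap": finger opening in mm; "gripper_force": force on a finger pad.
Only numpy, scipy, OpenCV 4.12 (cv2) and the standard library are available. Lean on these libraries where they do the work, as an engineer would, in place of code of your own. Each camera call takes 0.05 s, during which the arm holds its last target. There are 200 camera calls.

## Working session

There is one attempt and no reset: what is moved stays moved. The work goes in short steps, Python scripts to look and compute and a shell command to move; the robot and the scene stay as the last step left them, time stands still between calls to the robot, and variables do not carry over. Pictures are saved under pics/ and viewed, at most 10 in all, crops included, and the job is handed in when it is done.

```bash
ls; mkdir -p pics
python3 - <<'E'
from rig import observe, optics
import cv2,json
print(observe())
for n in("scene","top"):
    cv2.imwrite(f"pics/{n}0.png",cv2.cvtColor(optics.read_camera(n),cv2.COLOR_RGB2BGR)); print(optics.camera_info(n))
E
```

```text
pics
{'time_s': 0.0, 'joints': array([1.03941629e+00, 3.14024676e-01, 4.49907694e-02, 1.30359118e+00,
       3.27400383e-05, 1.43116141e+00]), 'qd': array([ 0.00150572,  0.00036823,  0.0005099 ,  0.0018015 , -0.00146385,
        0.001313  ]), 'joint_efforts': array([-2.72977588e-03, -4.80629396e+01,  2.98530596e+01,  1.94814656e-02,
       -2.09617524e-04, -3.31734896e-05]), 'tool_pos': array([219.32235448, 531.03648134, 255.39983309]), 'ee_rot': array([-6.11301181e-01, -3.08089775e+00,  2.69497310e-03]), 'contact_force': array([-0.48878738,  0.94221496,  0.0357282 ]), 'wrist_torque': array([-0.00635656, -0.01335998,  0.03007661]), 'gripper_force': 0.0, 'finger_gap': 85.39546197293183}
{'fx': 395.9076084071176, 'fy': 395.9076084071176, 'cx': 257.3715520906119, 'cy': 187.35728018740315, 'world_to_cam': array([[ 7.93666404e-01,  6.08322988e-01, -6.06478813e-03,
        -4.42238277e+02],
       [ 5.08809811e-01, -6.69232377e-01, -5.41516945e-01,
        -2.01808413e+02],
       [-3.33475958e-01,  4.26697983e-01, -8.40667959e-01,
         1.49616162e+03],
       [ 0.00000000e+00,  0.00000000e+00,  0.00000000e+00,
         1.00000000e+00]])}
{'fx': 430.4222178483536, 'fy': 430.4222178483536, 'cx': 257.4839693793217, 'cy': 193.03048110556762, 'world_to_cam': array([[-9.74812575e-03, -9.99951783e-01,  1.18604924e-03,
        -7.56936591e+00],
       [-9.92239468e-01,  9.52589255e-03, -1.23976191e-01,
         6.12175958e+02],
       [ 1.23958915e-01, -2.38538037e-03, -9.92284484e-01,
         1.34291984e+03],
       [ 0.00000000e+00,  0.00000000e+00,  0.00000000e+00,
         1.00000000e+00]])}
```

View pics/scene0.png

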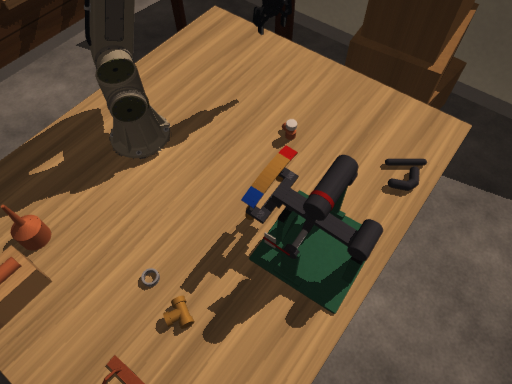

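View pics/top0.png

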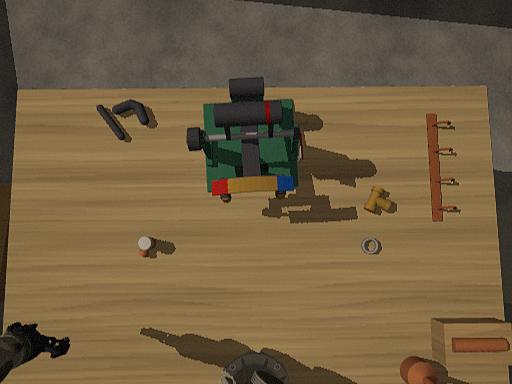

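```bash
cat > h.py <<'E'
import numpy as np, cv2
from rig import observe, optics
def cen(im,lo,hi,box):
    hsv=cv2.cvtColor(im,cv2.COLOR_RGB2HSV); m=cv2.inRange(hsv,lo,hi); b=np.zeros_like(m); b[box[1]:box[3],box[0]:box[2]]=1; m=m*b
    n,l,s,c=cv2.connectedComponentsWithStats(m); i=1+np.argmax(s[1:,4]); return c[i],s[i]
def ray(name,p):
    k=optics.camera_info(name); T=k["world_to_cam"]; R=T[:3,:3]; o=-R.T@T[:3,3]
    d=R.T@np.array([(p[0]-k["cx"])/k["fx"],(p[1]-k["cy"])/k["fy"],1]); return o,d/np.linalg.norm(d)
def onz(name,p,z):
    o,d=ray(name,p); return o+d*(z-o[2])/d[2]
def tri(p,q):
    o,d=ray("scene",p); a,e=ray("top",q); A=np.stack([d,-e],1); t=np.linalg.lstsq(A,a-o,rcond=None)[0]
    P,Q=o+d*t[0],a+e*t[1]; return (P+Q)/2,np.linalg.norm(P-Q)
E
python3 - <<'E'
from h import *
R={n:cv2.cvtColor(cv2.imread(f"pics/{n}0.png"),cv2.COLOR_BGR2RGB) for n in("scene","top")}
box={"scene":(235,140,305,212),"top":(205,170,300,200)}
res={}
for c,lo,hi in(("red",(0,180,120),(6,255,255)),("blue",(105,120,60),(130,255,255))):
    p=[cen(R[n],lo,hi,box[n]) for n in("scene","top")]
    print(c,p); res[c]=tri(p[0][0],p[1][0]); print(res[c],onz("top",p[1][0],266),onz("scene",p[0][0],266))
d=res["red"][0]-res["blue"][0]; print("len",np.linalg.norm(d),"yaw",np.arctan2(-d[0],d[1]))
# green base
m=cv2.inRange(cv2.cvtColor(R["top"],cv2.COLOR_RGB2HSV),(60,100,20),(95,255,255)); m[:90]=0;m[205:]=0
n,l,s,c=cv2.connectedComponentsWithStats(m)
pts=cv2.findNonZero(m); r=cv2.minAreaRect(pts); print(r); 
for q in cv2.boxPoints(r): print(q,onz("top",q,15))
E
```

```text
red [(array([287.74324324, 152.08108108]), array([279, 145,  19,  15, 148], dtype=int32)), (array([219.34375   , 186.92410714]), array([212, 179,  16,  17, 224], dtype=int32))]
(array([600.30734991,  88.35384622, 265.30370177]), np.float64(2.3103277582462867)) [601.07287962  89.0835204  266.        ] [599.82332908  86.98750401 266.        ]
blue [(array([251.85657371, 196.58964143]), array([242, 187,  21,  21, 251], dtype=int32)), (array([284.78222222, 182.93333333]), array([277, 176,  17,  15, 225], dtype=int32))]
(array([609.62444179, -87.43670996, 264.00419984]), np.float64(2.4402736320298892)) [610.20082582 -86.4472799  266.        ] [609.56824005 -89.27256685 266.        ]
len 176.04208742520998 yaw 0.05295154922006073
((207.25537109375, 145.4938201904297), (91.31291961669922, 184.64419555664062), 86.00909423828125)
[111.97954 106.37352] [911.77529125 470.354159    15.        ]
[296.176    93.52263] [ 950.64334883 -146.83153355   15.        ]
[302.5312  184.61412] [ 641.28783198 -161.16036803   15.        ]
[118.33475 197.46501] [604.75514213 439.80481894  15.        ]
```

```bash
python3 -m pendant '[[[0,0,-0.2,0,-1],[-0.1,-0.05,-0.3,0.1,-1],[-0.25,-0.13,-0.3,0.3,-1],[-0.4,-0.21,-0.3,0.5,-1],[-0.55,-0.29,-0.3,0.65,-1],[-0.7,-0.37,-0.3,0.8,-1],[-0.865,-0.46,-0.3,0.8,-1],[-0.865,-0.46,-0.3,0.8,-1],[-0.865,-0.46,-0.3,0.8,-1]]]' 30
cat > go.py <<'E'
# world target -> tool-axis shift in units; uses the measured pose
import sys
from h import *
from scipy.spatial.transform import Rotation as Ro
def go(t,yaw):
    s=observe(); R=Ro.from_rotvec(s["ee_rot"]).as_matrix(); d=R.T@(np.array(t)-s["tool_pos"])/300
    ty=np.arctan2(R[1,1],R[0,1]); print(s["time_s"],s["tool_pos"].round(1),s["contact_force"].round(2),"shift",d.round(3),"turn",round(-(yaw-ty)/(np.pi/4),3),"gap",s["finger_gap"])
if __name__=="__main__": go([float(v) for v in sys.argv[1:4]],0.053)
E
python3 go.py 594 78 345
```

```text
time_s: 1.23
tool_pos: [406.5, 304.7, 346.0]
ee_rot: [-1.535, -2.74, 0.001]
contact_force: [0.0, -0.4, 1.2]
finger_gap: 0.1
gripper_force: 0.0
1.225 [406.5 304.7 346. ] [ 0.04 -0.41  1.25] shift [-0.971  0.138  0.003] turn 0.633 gap 0.09063331018304882
```

```bash
python3 -m pendant '[[[-0.15,0.02,0,0.15,-1],[-0.32,0.05,0,0.35,-1],[-0.5,0.07,0,0.55,-1],[-0.68,0.095,0,0.63,-1],[-0.84,0.12,0,0.63,-1],[-0.971,0.138,0,0.633,-1],[-0.971,0.138,0,0.633,-1],[-0.971,0.138,0,0.633,-1],[-0.971,0.138,0,0.633,-1]]]'
python3 go.py 594 78 345;python3 - <<'E'
from h import *
for n in("scene","top"): cv2.imwrite(f"pics/{n}1.png",cv2.cvtColor(optics.read_camera(n),cv2.COLOR_RGB2BGR))
a=cv2.imread("pics/scene1.png")[110:290,200:420]; cv2.imwrite("pics/c1.png",cv2.resize(a,None,fx=3,fy=3,interpolation=cv2.INTER_CUBIC))
E
python3 go.py 594 78 345
```

```text
time_s: 2.35
tool_pos: [593.6, 80.0, 346.6]
ee_rot: [-2.158, -2.283, -0.0]
contact_force: [-1.0, 0.3, 0.1]
finger_gap: -0.3
gripper_force: 0.0
2.35 [593.6  80.  346.6] [-1.01  0.34  0.08] shift [-0.007  0.001  0.005] turn 0.004 gap -0.34729277404823394
2.45 [593.8  79.6 346.8] [ 0.48  0.17 -1.34] shift [-0.005  0.     0.006] turn 0.003 gap -0.11984377538669565
```

View pics/c1.png

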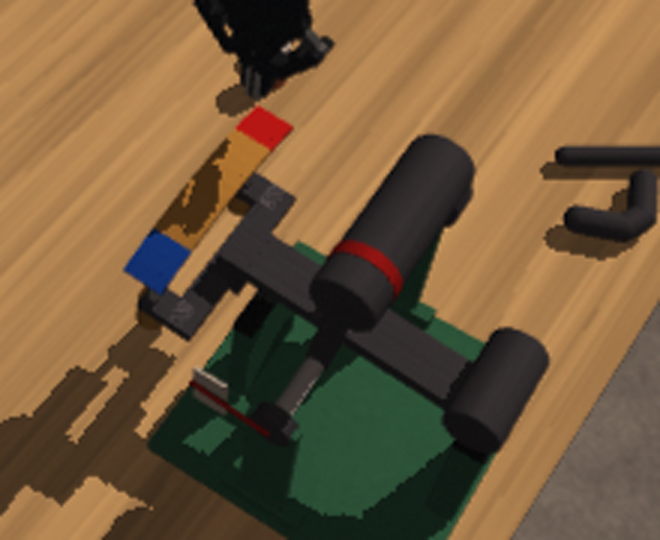

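```bash
cat > tilt.py <<'E'
from h import *
import json,os
O=np.array([758,8.6,200.]); ax=np.array([-.053,.9986,0])
BOX={"top":(255,95,295,130),"scene":(295,175,350,220)}
def px(n,P):
    k=optics.camera_info(n); q=k["world_to_cam"]@np.append(P,1); return np.array([k["fx"]*q[0]/q[2]+k["cx"],k["fy"]*q[1]/q[2]+k["cy"]])
def cent(n,im):
    x0,y0,x1,y1=BOX[n]; a=im[y0:y1,x0:x1].astype(float); w=np.clip(a[...,0]-1.6*a[...,1:3].max(2)-10,0,None)
    if w.sum()<50: return None
    c,_=cen(im,(0,150,40),(8,255,255),BOX[n]); g=np.mgrid[y0:y1,x0:x1]; w=w*(np.hypot(g[1]-c[0],g[0]-c[1])<16)
    return np.array([(w*g[1]).sum(),(w*g[0]).sum()])/w.sum(), (w>0).sum()
def curve(n,c0,z=372):
    P=onz(n,c0,z)-O; ts=np.linspace(-.12,.12,25)
    return ts,np.array([px(n,O+cv2.Rodrigues(ax*-(t+.12))[0]@P) for t in ts])
def tilt(n,im,c0):
    r=cent(n,im)
    if r is None: return None
    ts,C=curve(n,c0); d=C[-1]-C[0]; d/=np.linalg.norm(d); return float(np.interp((r[0]-C[0])@d,(C-C[0])@d,ts))
E
python3 - <<'E'
from tilt import *
r={}
for n in("scene","top"):
    for i in (0,1):
        im=cv2.cvtColor(cv2.imread(f"pics/{n}{i}.png"),cv2.COLOR_BGR2RGB); c=cent(n,im); print(n,i,c)
        r[n]=c[0].tolist()
    ts,C=curve(n,r[n]); print(C[0],C[12],C[-1], onz(n,r[n],372), "occl check O cam",ray(n,r[n])[0])
json.dump(r,open("c0.json","w"))
E
```

```text
scene 0 (array([324.4652281 , 196.40382315]), np.int64(143))
scene 1 (array([324.44486842, 196.3958114 ]), np.int64(143))
[324.44486842 196.3958114 ] [316.61985402 191.74612133] [308.76492258 187.72769169] [782.81425122 -38.30348716 372.        ] occl check O cam [ 952.60569406 -504.44215958 1145.81037949]
top 0 (array([267.2224658 , 110.57030796]), np.int64(123))
top 1 (array([267.21916134, 110.60923696]), np.int64(121))
[267.21916134 110.60923696] [267.77312909 118.59693276] [268.30244903 126.88514859] [776.63630908 -38.90527568 372.        ] occl check O cam [ 440.88447253  -10.1971487  1408.4627398 ]
```

```bash
cat > est.py <<'E'
from tilt import *
c0=json.load(open("c0.json")); 
L=json.load(open("log.json")) if os.path.exists("log.json") else []
s0=observe(); t=tilt("top",optics.read_camera("top"),c0["top"]); u=tilt("scene",optics.read_camera("scene"),c0["scene"]); s=observe()
e=[float(s0["time_s"]),t,u,float(s0["tool_pos"][2]),float(s["time_s"])]+[float((s0["contact_force"][2]+s["contact_force"][2])/2)]; L.append(e); json.dump(L,open("log.json","w"))
P=s["tool_pos"]; d=P-O; ys=d@[-.053,.9986,0]; xs=d@[.9986,.053,0]
p=L[-2] if len(L)>1 else e
c=max(abs(ys)-11,0); h=200+60-(312.5-np.sqrt(312.5**2-c*c))+25-P[2]
f=lambda q:None if q is None else round(q,4)
print("t %.3f tilt top %s scene %s rate %s | pos"%(e[0],f(t),f(u),f((t-p[1])/max(e[0]-p[0],.01)) if t is not None and p[1] is not None else None),P.round(1),"stand x %.1f y %.1f"%(xs,ys),"h %.1f s~%.1f Fz %.2f"%(h,h-160*(t if t is not None else u),e[5]), s["contact_force"].round(1))
E
python3 est.py
python3 -m pendant '[[[0,0,0.1,0,-1],[0,0,0.15,0,-1],[0,0,0.165,0,-1],[0,0,0.18,0,-1],[0,0,0.2,0,-1],[0,0,0.22,0,-1],[0,0,0.24,0,-1],[0,0,0.26,0,-1],[0,0,0.277,0,-1],[0,0,0.277,0,-1]]]'; python3 est.py
```

```text
t 2.450 tilt top -0.12 scene -0.12 rate 0.0 | pos [594.   79.1 346.7] stand x -160.0 y 79.1 h -69.2 s~-50.0 Fz -0.35 [-0.1  0.2  0.6]
time_s: 3.8
tool_pos: [594.4, 78.3, 262.9]
ee_rot: [-2.161, -2.28, -0.0]
contact_force: [-1.1, 1.4, 6.0]
finger_gap: 0.2
gripper_force: 2.9
t 3.800 tilt top -0.1194 scene -0.1197 rate 0.0004 | pos [594.5  78.3 263.3] stand x -159.6 y 78.3 h 14.3 s~33.5 Fz 6.08 [-0.7  1.7  6.1]
```

```bash
python3 -m pendant '[[[0,0,0.01,0,-1],[0,0,0.02,0,-1],[0,0,0.03,0,-1],[0,0,0.04,0,-1],[0,0,0.05,0,-1],[0,0,0.05,0,-1]]]' >/dev/null; python3 est.py;  python3 -m pendant '[[[0,0,0.01,0,-1],[0,0,0.02,0,-1],[0,0,0.02,0,-1]]]' >/dev/null; python3 est.py
```

```text
t 4.650 tilt top -0.1185 scene -0.1197 rate 0.0011 | pos [594.6  78.4 248.7] stand x -159.4 y 78.3 h 29.0 s~47.9 Fz 7.81 [-1.6  1.   8. ]
t 5.125 tilt top -0.1192 scene -0.1198 rate -0.0015 | pos [594.6  78.4 242.8] stand x -159.4 y 78.3 h 34.8 s~53.9 Fz 7.24 [-1.   0.9  7.5]
```

```bash
python3 -m pendant '[[[0,0,0.01,0,-1],[0,0,0.017,0,-1],[0,0,0.017,0,-1]]]' >/dev/null; python3 est.py;  python3 -m pendant '[[[0,0,0.01,0,-1],[0,0,0.017,0,-1],[0,0,0.017,0,-1]]]' >/dev/null; python3 est.py
```

```text
t 5.600 tilt top -0.1182 scene -0.1197 rate 0.002 | pos [594.6  78.4 237.8] stand x -159.4 y 78.4 h 39.8 s~58.7 Fz 7.89 [-2.1  1.4  7.8]
t 6.075 tilt top -0.12 scene -0.1199 rate -0.0037 | pos [594.7  78.4 232.8] stand x -159.4 y 78.4 h 44.8 s~64.0 Fz 8.74 [-1.4  1.1  8.6]
```

```bash
python3 -m pendant '[[[0,0,0.01,0,-1],[0,0,0.017,0,-1],[0,0,0.017,0,-1],[0,0,0.017,0,-1]]]' >/dev/null; python3 est.py;  python3 -m pendant '[[[0,0,0.01,0,-1],[0,0,0.013,0,-1],[0,0,0.013,0,-1]]]' >/dev/null; python3 est.py
```

```text
t 6.675 tilt top -0.12 scene -0.12 rate -0.0 | pos [594.7  78.4 227.9] stand x -159.3 y 78.4 h 49.8 s~69.0 Fz 8.83 [-1.1  0.9  7.9]
t 7.150 tilt top -0.12 scene -0.1195 rate 0.0 | pos [594.8  78.5 224. ] stand x -159.3 y 78.4 h 53.6 s~72.8 Fz 8.57 [-0.5  1.5  8.5]
```

```bash
python3 -m pendant '[[[0,0,0.01,0,-1],[0,0,0.013,0,-1],[0,0,0.013,0,-1]]]' >/dev/null; python3 est.py;  python3 -m pendant '[[[0,0,0.01,0,-1],[0,0,0.013,0,-1],[0,0,0.013,0,-1]]]' >/dev/null; python3 est.py
```

```text
t 7.625 tilt top -0.107 scene -0.1055 rate 0.0273 | pos [595.1  78.5 220.3] stand x -159.0 y 78.4 h 57.4 s~74.5 Fz 9.14 [-1.7  1.3  9.4]
t 8.100 tilt top -0.07 scene -0.0662 rate 0.0779 | pos [595.6  78.5 216.4] stand x -158.5 y 78.4 h 61.2 s~72.4 Fz 8.20 [0.2 1.7 9.2]
```

```bash
python3 -m pendant '[[[0,0,-0.023,0,-1],[0,0,-0.034,0,-1],[0,0,-0.042,0,-1]]]' >/dev/null; python3 est.py
cat >> est.py <<'E'
# model: fit level height h0 to the last two intervals, then predict and suggest heights
from scipy.optimize import least_squares
e.append(float(h)); json.dump(L,open("log.json","w"))
G=[q for q in L if len(q)>6][-4:]
def sim(h0,t,v,hf,T,dt=.0125):
    for k in range(int(round(T/dt))):
        a=(12.8*(hf(k*dt)-h0)/1000+1.65*t-1.2*v)/.085; v+=a*dt; t+=v*dt
    return t,v
def run(p):
    h0,t,v=p; r=[(t-m(G[0]))/.003,(h0-40)/10,v/.5]
    for a,b in zip(G,G[1:]):
        T=b[0]-a[0]; t,v=sim(h0,t,v,lambda s:np.interp(s,[0,.15,T],[a[6],a[6],b[6]]),T); r.append((t-m(b))/.003)
    run.e=(t,v); return r
m=lambda q:np.mean([z for z in q[1:3] if z is not None])
f=least_squares(run,[40,m(G[0]),.0]); run(f.x); t,v=sim(f.x[0],*run.e,lambda s:h,.1)
out=[];tt,vv=t,v
for i in range(5):
    hc=f.x[0]-316*tt; out.append(round((hc-h)/300,3)); tt,vv=sim(f.x[0],tt,vv,lambda s:hc,.125)
print("h0 %.1f now tilt %.4f rate %.3f"%(f.x[0],t,v),"rows dz",out,"-> tilt %.3f"%tt)
E
```

```text
t 8.575 tilt top -0.0369 scene -0.0364 rate 0.0697 | pos [596.1  78.5 229.3] stand x -158.0 y 78.4 h 48.4 s~54.3 Fz 6.80 [1.3 1.7 7.3]
```

```bash
python3 est.py; python3 -m pendant '[[[0,0,0.002,0,-1],[0,0,-0.002,0,-1]]]' >/dev/null; python3 est.py
```

```text
t 8.675 tilt top -0.0348 scene -0.0332 rate 0.021 | pos [596.   78.5 229. ] stand x -158.0 y 78.4 h 48.6 s~54.2 Fz 7.14 [1.9 2.8 7. ]
h0 40.0 now tilt -0.0315 rate 0.037 rows dz [np.float64(0.005), np.float64(-0.003), np.float64(-0.01), np.float64(-0.016), np.float64(-0.02)] -> tilt -0.005
t 9.025 tilt top -0.0216 scene -0.0161 rate 0.0376 | pos [595.9  78.5 229.5] stand x -158.1 y 78.4 h 48.1 s~51.6 Fz 6.59 [3.  2.  6.4]
h0 40.0 now tilt -0.0128 rate 0.064 rows dz [np.float64(-0.014), np.float64(-0.019), np.float64(-0.022), np.float64(-0.024), np.float64(-0.025)] -> tilt -0.001
```

```bash
python3 -m pendant '[[[0,0,-0.014,0,-1],[0,0,-0.019,0,-1],[0,0,-0.022,0,-1]]]' >/dev/null; python3 est.py
```

```text
t 9.500 tilt top -0.0066 scene 0.0038 rate 0.0316 | pos [595.5  78.5 235.9] stand x -158.5 y 78.4 h 41.8 s~42.8 Fz 5.54 [0.3 2.3 5.4]
h0 41.7 now tilt -0.0009 rate 0.002 rows dz [np.float64(0.001), np.float64(0.0), np.float64(0.0), np.float64(-0.0), np.float64(-0.0)] -> tilt -0.000
```

```bash
python3 -m pendant '[[[0,0,0,0,-1],[0,0,0,0,-1],[0,0,0,0,-1],[0,0,0,0,-1]]]' >/dev/null; python3 est.py
```

```text
t 10.100 tilt top 0.0123 scene 0.0358 rate 0.0316 | pos [594.9  78.4 235.4] stand x -159.2 y 78.4 h 42.3 s~40.3 Fz 5.08 [-0.3  2.   4.8]
h0 40.2 now tilt 0.0281 rate 0.056 rows dz [np.float64(-0.037), np.float64(-0.035), np.float64(-0.029), np.float64(-0.022), np.float64(-0.017)] -> tilt 0.006
```

```bash
sed -i 's/^s0=observe(); t=.*/s0=observe(); A=optics.read_camera("top"); B=optics.read_camera("scene"); s=observe(); t=tilt("top",A,c0["top"]); u=tilt("scene",B,c0["scene"]); cv2.imwrite("pics\/t%.2f.png"%s0["time_s"],A[...,::-1]); cv2.imwrite("pics\/s%.2f.png"%s0["time_s"],B[...,::-1])/' est.py
python3 -m pendant '[[[0,0,-0.03,0,-1],[0,0,-0.03,0,-1]]]' >/dev/null; python3 est.py
python3 - <<'E'
import cv2,glob
from tilt import *
for n,k in(("top","t"),("scene","s")):
    f=glob.glob(f"pics/{k}1*.png")[-1]; im=cv2.imread(f); print(cent(n,im[...,::-1]))
f=glob.glob("pics/s1*.png")[-1]; g=glob.glob("pics/t1*.png")[-1]
a=cv2.resize(cv2.imread(f)[140:260,220:400],None,fx=3,fy=3); b=cv2.resize(cv2.imread(g)[80:200,200:320],None,fx=3,fy=3)
cv2.imwrite("pics/v.png",np.hstack([a,b])[:, :800] if a.shape[1]+b.shape[1]<=900 else a)
E
```

```text
t 10.450 tilt top 0.0256 scene 0.0539 rate 0.0379 | pos [594.5  78.3 244.5] stand x -159.6 y 78.3 h 33.1 s~29.0 Fz 4.43 [-1.4  1.6  4.7]
h0 39.5 now tilt 0.0409 rate -0.005 rows dz [np.float64(-0.022), np.float64(-0.015), np.float64(-0.005), np.float64(0.003), np.float64(0.009)] -> tilt 0.008
(array([267.96115797, 120.33994805]), np.int64(95))
(array([312.98079196, 190.05128591]), np.int64(138))
```

View pics/v.png

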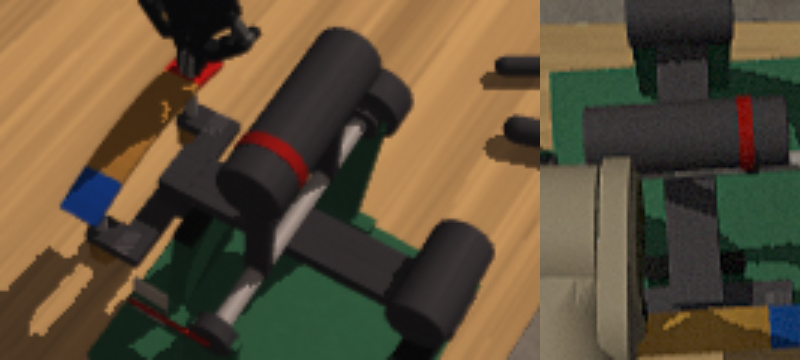

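```bash
sed -i 's/(255,95,295,130)/(255,90,295,150)/' tilt.py
python3 - <<'E'
from tilt import *
c0=json.load(open("c0.json")); L=json.load(open("log.json"))
t=tilt("top",cv2.imread("pics/t10.45.png")[...,::-1],c0["top"]); print(t)
for e in L:
    if e[0]>8.6: e[1]=None
L[-1][1]=t; json.dump(L,open("log.json","w"))
E
sed -i 's/p=L\[-2\] if len(L)>1 else e/p=L[-2]; p=p[:1]+[p[1] if p[1] is not None else p[2]]+p[2:]/' est.py
sed 's/^s0=observe.*/s0=s=observe()/; s/^e=\[.*/e=L[-1]; t,u=e[1:3]/; s/^e.append.*//' est.py > replan.py; python3 replan.py
```

```text
0.05247343499647671
t 10.450 tilt top 0.0525 scene 0.0539 rate 0.0475 | pos [594.5  78.3 244.5] stand x -159.6 y 78.3 h 33.1 s~24.7 Fz 4.43 [-1.4  1.6  4.7]
h0 39.8 now tilt 0.0568 rate 0.011 rows dz [np.float64(-0.038), np.float64(-0.029), np.float64(-0.016), np.float64(-0.004), np.float64(0.005)] -> tilt 0.011
```

```bash
python3 -m pendant '[[[0,0,-0.038,0,-1],[0,0,-0.03,0,-1],[0,0,-0.018,0,-1]]]' >/dev/null; python3 est.py
```

```text
t 10.925 tilt top 0.0392 scene 0.039 rate -0.0279 | pos [594.9  78.2 249.3] stand x -159.2 y 78.1 h 28.4 s~22.1 Fz 4.21 [0.6 1.  4. ]
h0 41.6 now tilt 0.0311 rate -0.088 rows dz [np.float64(0.011), np.float64(0.021), np.float64(0.029), np.float64(0.034), np.float64(0.037)] -> tilt 0.004
```

```bash
python3 -m pendant '[[[0,0,0.011,0,-1],[0,0,0.02,0,-1],[0,0,0.028,0,-1]]]' >/dev/null; python3 est.py
```

```text
t 11.400 tilt top 0.0518 scene 0.0579 rate 0.0266 | pos [594.2  78.2 240.6] stand x -159.8 y 78.2 h 37.1 s~28.8 Fz 4.56 [-0.5  1.1  4. ]
h0 37.3 now tilt 0.0560 rate 0.065 rows dz [np.float64(-0.058), np.float64(-0.053), np.float64(-0.04), np.float64(-0.027), np.float64(-0.018)] -> tilt 0.012
```

```bash
python3 - <<'E'
s=open("est.py").read()
s=s.replace("e.append(float(h));","import sys; e+=[float(h),[float(x) for x in sys.argv[1:]]];")
s=s.replace("[0,.15,T],[a[6],a[6],b[6]])","*prof(a,b,T))")
s=s.replace("def run(p):","""def prof(a,b,T):
    r=b[7] if len(b)>7 else []
    if not r: return [0,.1,T],[a[6],a[6],b[6]]
    return [0,.1]+[.1+.125*(i+1) for i in range(len(r))],[a[6],a[6]]+[a[6]+300*(x-r[-1])+(b[6]-a[6]) if i else a[6]+300*x for i,x in enumerate(r)]
def run(p):""")
s=s.replace("1.65*t","KN*t").replace("12.8*","KH*").replace("G=[q","KN,KH=2.0,12.8\nG=[q").replace("316*","380*").replace("(h0-40)/10","(h0-38)/5")
open("est.py","w").write(s)
E
python3 -m pendant '[[[0,0,-0.055,0,-1],[0,0,-0.055,0,-1],[0,0,-0.045,0,-1]]]' >/dev/null; python3 est.py -0.055 -0.055 -0.045
```

```text
t 11.875 tilt top 0.0577 scene 0.0586 rate 0.0123 | pos [594.3  78.2 253.7] stand x -159.8 y 78.2 h 24.0 s~14.8 Fz 3.66 [-0.   0.2  3.3]
h0 36.1 now tilt 0.0560 rate -0.035 rows dz [np.float64(-0.031), np.float64(-0.015), np.float64(0.004), np.float64(0.019), np.float64(0.029)] -> tilt 0.005
```

```bash
python3 -m pendant '[[[0,0,-0.022,0,-1],[0,0,-0.014,0,-1],[0,0,0.004,0,-1]]]' >/dev/null; python3 est.py -0.022 -0.014 0.004
```

```text
t 12.350 tilt top 0.0317 scene 0.0313 rate -0.0548 | pos [594.4  78.3 252.7] stand x -159.6 y 78.2 h 25.0 s~20.0 Fz 4.62 [0.9 1.6 4.8]
h0 36.1 now tilt 0.0221 rate -0.078 rows dz [np.float64(0.009), np.float64(0.019), np.float64(0.027), np.float64(0.032), np.float64(0.034)] -> tilt 0.001
```

```bash
python3 -m pendant '[[[0,0,0.009,0,-1],[0,0,0.018,0,-1],[0,0,0.025,0,-1]]]' >/dev/null; python3 est.py 0.009 0.018 0.025
```

```text
t 12.825 tilt top 0.0211 scene 0.022 rate -0.0223 | pos [594.4  78.2 245.6] stand x -159.6 y 78.2 h 32.0 s~28.7 Fz 5.21 [1.6 1.7 5. ]
h0 33.8 now tilt 0.0217 rate 0.014 rows dz [np.float64(-0.022), np.float64(-0.018), np.float64(-0.01), np.float64(-0.004), np.float64(0.0)] -> tilt 0.002
```

```bash
python3 -m pendant '[[[0,0,-0.022,0,-1],[0,0,-0.018,0,-1],[0,0,-0.01,0,-1]]]' >/dev/null; python3 est.py -0.022 -0.018 -0.01
```

```text
t 13.300 tilt top -0.0015 scene -0.0028 rate -0.0475 | pos [594.6  78.3 248.8] stand x -159.5 y 78.3 h 28.9 s~29.1 Fz 5.06 [1.7 2.  5.3]
h0 34.5 now tilt -0.0073 rate -0.067 rows dz [np.float64(0.028), np.float64(0.031), np.float64(0.028), np.float64(0.025), np.float64(0.023)] -> tilt -0.002
```

```bash
python3 -m pendant '[[[0,0,0.027,0,-1],[0,0,0.029,0,-1],[0,0,0.025,0,-1]]]' >/dev/null; python3 est.py 0.027 0.029 0.025
```

```text
t 13.775 tilt top -0.0159 scene -0.017 rate -0.0302 | pos [594.6  78.3 241.8] stand x -159.5 y 78.3 h 35.9 s~38.4 Fz 5.78 [1.1 1.8 5.6]
h0 35.1 now tilt -0.0193 rate -0.021 rows dz [np.float64(0.022), np.float64(0.019), np.float64(0.012), np.float64(0.007), np.float64(0.003)] -> tilt -0.002
```

```bash
python3 -m pendant '[[[0,0,0.024,0,-1],[0,0,0.02,0,-1],[0,0,0.013,0,-1]]]' >/dev/null; python3 est.py 0.024 0.02 0.013
```

```text
t 14.250 tilt top -0.0178 scene -0.022 rate -0.0041 | pos [594.4  78.4 238.1] stand x -159.7 y 78.3 h 39.5 s~42.4 Fz 6.28 [0.8 1.9 6.9]
h0 35.5 now tilt -0.0171 rate 0.015 rows dz [np.float64(0.008), np.float64(0.003), np.float64(-0.003), np.float64(-0.007), np.float64(-0.01)] -> tilt -0.001
```

```bash
python3 -m pendant '[[[0,0,0.01,0,-1],[0,0,0.006,0,-1],[0,0,0.001,0,-1]]]' >/dev/null; python3 est.py 0.01 0.006 0.001
```

```text
t 14.725 tilt top -0.0194 scene -0.023 rate -0.0034 | pos [594.4  78.3 237.8] stand x -159.7 y 78.3 h 39.8 s~42.9 Fz 5.63 [0.9 0.8 6. ]
h0 37.3 now tilt -0.0211 rate -0.006 rows dz [np.float64(0.018), np.float64(0.014), np.float64(0.006), np.float64(0.001), np.float64(-0.004)] -> tilt -0.002
```

```bash
python3 -m pendant '[[[0,0,0.019,0,-1],[0,0,0.015,0,-1],[0,0,0.008,0,-1]]]' >/dev/null; python3 est.py 0.019 0.015 0.008
```

```text
t 15.200 tilt top -0.015 scene -0.0141 rate 0.0093 | pos [594.3  78.3 235.4] stand x -159.8 y 78.3 h 42.2 s~44.6 Fz 6.57 [0.6 1.7 6.5]
h0 37.8 now tilt -0.0118 rate 0.026 rows dz [np.float64(0.0), np.float64(-0.004), np.float64(-0.008), np.float64(-0.011), np.float64(-0.013)] -> tilt -0.001
```

```bash
cat >> est.py <<'E'
sf=lambda y:np.sqrt(312.5**2-max(abs(y)-11,0)**2)
print("slide rows [x,z]:",[[round(-.03*(i+1),3),round(float(o-(sf(ys-9*(i+1))-sf(ys))/300),3)] for i,o in enumerate(out)])
E
python3 -m pendant '[[[-0.027,0,-0.006,0,-1],[-0.053,0,-0.014,0,-1],[-0.08,0,-0.022,0,-1]]]' >/dev/null; python3 est.py 0 -0.004 -0.008
```

```text
t 15.675 tilt top -0.0056 scene -0.0065 rate 0.0197 | pos [595.4  53.9 241.9] stand x -160.0 y 53.8 h 40.1 s~41.0 Fz 6.58 [0.3 0.5 6.9]
h0 38.2 now tilt -0.0044 rate 0.013 rows dz [np.float64(-0.001), np.float64(-0.003), np.float64(-0.004), np.float64(-0.005), np.float64(-0.006)] -> tilt -0.000
slide rows [x,z]: [[-0.03, -0.005], [-0.06, -0.01], [-0.09, -0.012], [-0.12, -0.015], [-0.15, -0.016]]
```

```bash
python3 -m pendant '[[[-0.03,0,-0.005,0,-1],[-0.06,0,-0.01,0,-1],[-0.09,0,-0.012,0,-1]]]' >/dev/null; python3 est.py -0.001 -0.003 -0.004
```

```text
t 16.150 tilt top -0.0047 scene -0.0049 rate 0.0019 | pos [596.9  26.5 245.3] stand x -159.9 y 26.4 h 39.3 s~40.0 Fz 5.86 [ 0.1 -1.   5.6]
h0 38.7 now tilt -0.0048 rate -0.002 rows dz [np.float64(0.004), np.float64(0.003), np.float64(0.002), np.float64(0.0), np.float64(-0.001)] -> tilt -0.000
slide rows [x,z]: [[-0.03, 0.003], [-0.06, 0.002], [-0.09, 0.001], [-0.12, -0.001], [-0.15, -0.002]]
```

```bash
python3 -m pendant '[[[-0.03,0,0.003,0,-1],[-0.06,0,0.002,0,-1],[-0.09,0,0.001,0,-1]]]' >/dev/null; python3 est.py 0.004 0.003 0.002
```

```text
t 16.625 tilt top -0.0023 scene -0.002 rate 0.005 | pos [598.3  -0.6 245. ] stand x -160.0 y -0.7 h 40.0 s~40.4 Fz 5.49 [-0.6 -1.5  5.1]
h0 38.8 now tilt -0.0011 rate 0.011 rows dz [np.float64(-0.003), np.float64(-0.004), np.float64(-0.004), np.float64(-0.004), np.float64(-0.004)] -> tilt 0.000
slide rows [x,z]: [[-0.03, -0.003], [-0.06, -0.004], [-0.09, -0.003], [-0.12, -0.0], [-0.15, 0.002]]
```

```bash
python3 -m pendant '[[[-0.03,0,-0.003,0,-1],[-0.06,0,-0.003,0,-1],[-0.09,0,-0.002,0,-1]]]' >/dev/null; python3 est.py -0.003 -0.004 -0.004
```

```text
t 17.100 tilt top -0.0048 scene 0.0001 rate -0.0052 | pos [599.7 -27.6 245.5] stand x -160.0 y -27.7 h 39.1 s~39.9 Fz 6.05 [ 0.3 -1.2  6.5]
h0 39.0 now tilt -0.0022 rate -0.002 rows dz [np.float64(0.002), np.float64(0.002), np.float64(0.001), np.float64(0.001), np.float64(0.0)] -> tilt -0.000
slide rows [x,z]: [[-0.03, 0.004], [-0.06, 0.007], [-0.09, 0.01], [-0.12, 0.014], [-0.15, 0.019]]
```

```bash
python3 -m pendant '[[[-0.03,0,0.004,0,-1],[-0.06,0,0.007,0,-1],[-0.09,0,0.01,0,-1]]]' >/dev/null; python3 est.py 0.002 0.002 0.001
```

```text
t 17.575 tilt top -0.0268 scene 0.006 rate -0.0464 | pos [601.1 -54.7 242.4] stand x -160.0 y -54.9 h 39.5 s~43.8 Fz 6.05 [-0.8 -2.6  6.2]
h0 39.7 now tilt -0.0117 rate -0.019 rows dz [np.float64(0.016), np.float64(0.014), np.float64(0.01), np.float64(0.007), np.float64(0.004)] -> tilt -0.001
slide rows [x,z]: [[-0.03, 0.021], [-0.06, 0.024], [-0.09, 0.027], [-0.12, 0.031], [-0.15, 0.037]]
```

Run:
```python
from tilt import *
for k in("17.10","17.57","17.58"):
  if os.path.exists(f"pics/t{k}.png"):
    print(k,cent("top",cv2.imread(f"pics/t{k}.png")[...,::-1]),cent("scene",cv2.imread(f"pics/s{k}.png")[...,::-1]),(lambda s:s)(k)); z=k
a=cv2.resize(cv2.imread(f"pics/s{z}.png")[140:260,220:400],None,fx=2,fy=2); b=cv2.resize(cv2.imread(f"pics/t{z}.png")[80:200,200:320],None,fx=2,fy=2)
cv2.imwrite("pics/v2.png",np.hstack([a,b]))
```

```text
17.10 (array([267.80927526, 118.26844313]), np.int64(116)) (array([316.55252594, 191.85681343]), np.int64(144)) 17.10
17.57 (array([267.75895703, 116.77135039]), np.int64(85)) (array([316.15355001, 191.66207938]), np.int64(141)) 17.57
```

View pics/v2.png

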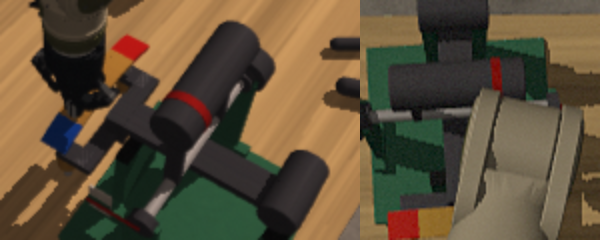

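```bash
sed -i 's/t=tilt("top",A,c0\["top"\]);//; s/u=tilt("scene",B,c0\["scene"\]);/t=u=tilt("scene",B,c0["scene"]);/' est.py
python3 - <<'E'
import json
L=json.load(open("log.json"))
for e in L[-2:]: e[1]=e[2]
json.dump(L,open("log.json","w"))
E
sed 's/^s0=observe.*/s0=s=observe()/; s/^e=\[.*/e=L[-1]; t,u=e[1:3]/; s/^import sys; e+=.*//' est.py > replan.py; python3 replan.py
```

```text
t 17.575 tilt top 0.006 scene 0.006 rate 0.0125 | pos [601.1 -54.7 242.4] stand x -160.0 y -54.9 h 39.5 s~38.6 Fz 6.05 [-0.8 -2.6  6.2]
h0 38.7 now tilt 0.0077 rate 0.019 rows dz [np.float64(-0.012), np.float64(-0.012), np.float64(-0.009), np.float64(-0.007), np.float64(-0.005)] -> tilt 0.001
slide rows [x,z]: [[-0.03, -0.007], [-0.06, -0.002], [-0.09, 0.008], [-0.12, 0.017], [-0.15, 0.028]]
```

```bash
python3 -m pendant '[[[-0.03,0,-0.007,0,-1],[-0.06,0,-0.001,0,-1],[-0.083,0,0.006,0,-1]]]' >/dev/null; python3 est.py -0.012 -0.012 -0.009
```

```text
t 18.050 tilt top 0.0121 scene 0.0121 rate 0.0128 | pos [602.4 -79.5 240.4] stand x -160.0 y -79.7 h 37.0 s~35.1 Fz 5.11 [-0.3 -2.1  4.2]
h0 38.3 now tilt 0.0123 rate 0.005 rows dz [np.float64(-0.011), np.float64(-0.009), np.float64(-0.005), np.float64(-0.001), np.float64(0.001)] -> tilt 0.001
slide rows [x,z]: [[-0.03, -0.004], [-0.06, 0.006], [-0.09, 0.02], [-0.12, 0.034], [-0.15, 0.047]]
```

Now on blue; hold here and balance for at least 4 s (from t≈17.9).

```bash
python3 -m pendant '[[[0,0,-0.014,0,-1],[0,0,-0.012,0,-1],[0,0,-0.008,0,-1]]]' >/dev/null; python3 est.py -0.014 -0.012 -0.008
```

```text
t 18.525 tilt top -0.0013 scene -0.0013 rate -0.0282 | pos [602.8 -79.2 243.3] stand x -159.6 y -79.5 h 34.1 s~34.3 Fz 5.51 [ 0.5 -3.1  5.3]
h0 38.5 now tilt -0.0059 rate -0.052 rows dz [np.float64(0.022), np.float64(0.024), np.float64(0.022), np.float64(0.02), np.float64(0.018)] -> tilt -0.001
slide rows [x,z]: [[-0.03, 0.029], [-0.06, 0.039], [-0.09, 0.046], [-0.12, 0.055], [-0.15, 0.064]]
```

```bash
python3 -m pendant '[[[0,0,0.02,0,-1],[0,0,0.021,0,-1],[0,0,0.018,0,-1]]]' >/dev/null; python3 est.py 0.02 0.021 0.018
```

```text
t 19.000 tilt top -0.0026 scene -0.0026 rate -0.0027 | pos [602.9 -79.1 238.2] stand x -159.6 y -79.4 h 39.2 s~39.6 Fz 5.80 [-0.4 -3.5  5.3]
h0 37.8 now tilt -0.0026 rate 0.010 rows dz [np.float64(-0.001), np.float64(-0.003), np.float64(-0.004), np.float64(-0.004), np.float64(-0.004)] -> tilt -0.000
slide rows [x,z]: [[-0.03, 0.006], [-0.06, 0.012], [-0.09, 0.02], [-0.12, 0.031], [-0.15, 0.042]]
```

```bash
python3 -m pendant '[[[0,0,-0.001,0,-1],[0,0,-0.003,0,-1],[0,0,-0.003,0,-1],[0,0,-0.003,0,-1]]]' >/dev/null; python3 est.py -0.001 -0.003 -0.003 -0.003
```

```text
t 19.600 tilt top -0.0049 scene -0.0049 rate -0.0039 | pos [602.9 -79.1 239.1] stand x -159.6 y -79.4 h 38.4 s~39.2 Fz 5.28 [ 0.1 -3.6  4.9]
h0 37.9 now tilt -0.0043 rate -0.001 rows dz [np.float64(0.004), np.float64(0.003), np.float64(0.001), np.float64(0.0), np.float64(-0.001)] -> tilt -0.000
slide rows [x,z]: [[-0.03, 0.011], [-0.06, 0.018], [-0.09, 0.025], [-0.12, 0.035], [-0.15, 0.045]]
```

Very stable here; hold longer.

```bash
python3 -m pendant '[[[0,0,0.004,0,-1],[0,0,0.003,0,-1],[0,0,0.001,0,-1],[0,0,0,0,-1],[0,0,0,0,-1]]]' >/dev/null; python3 est.py 0.004 0.003 0.001 0 0
```

```text
t 20.325 tilt top -0.0083 scene -0.0083 rate -0.0047 | pos [603.  -79.1 239.1] stand x -159.5 y -79.4 h 38.3 s~39.6 Fz 5.82 [-0.3 -3.6  5.9]
h0 38.5 now tilt -0.0101 rate -0.017 rows dz [np.float64(0.013), np.float64(0.012), np.float64(0.009), np.float64(0.006), np.float64(0.003)] -> tilt -0.001
slide rows [x,z]: [[-0.03, 0.02], [-0.06, 0.027], [-0.09, 0.033], [-0.12, 0.041], [-0.15, 0.049]]
```

```bash
python3 -m pendant '[[[0,0,0.013,0,-1],[0,0,0.012,0,-1],[0,0,0.008,0,-1],[0,0,0.005,0,-1]]]' >/dev/null; python3 est.py 0.013 0.012 0.008 0.005
```

```text
t 20.925 tilt top -0.0026 scene -0.0026 rate 0.0096 | pos [602.9 -79.1 237.7] stand x -159.6 y -79.4 h 39.8 s~40.2 Fz 5.40 [ 0.9 -3.5  5.9]
h0 38.2 now tilt -0.0012 rate 0.014 rows dz [np.float64(-0.004), np.float64(-0.005), np.float64(-0.005), np.float64(-0.005), np.float64(-0.005)] -> tilt 0.000
slide rows [x,z]: [[-0.03, 0.003], [-0.06, 0.01], [-0.09, 0.019], [-0.12, 0.03], [-0.15, 0.041]]
```

```bash
python3 -m pendant '[[[0,0,-0.004,0,-1],[0,0,-0.005,0,-1],[0,0,-0.005,0,-1],[0,0,-0.004,0,-1],[0,0,-0.004,0,-1]]]' >/dev/null; python3 est.py -0.004 -0.005 -0.005 -0.004 -0.004
```

```text
t 21.650 tilt top -0.0055 scene -0.0055 rate -0.004 | pos [602.9 -79.1 238.8] stand x -159.5 y -79.3 h 38.7 s~39.5 Fz 5.00 [ 0.7 -3.3  4.9]
h0 38.5 now tilt -0.0059 rate -0.008 rows dz [np.float64(0.007), np.float64(0.006), np.float64(0.004), np.float64(0.002), np.float64(0.001)] -> tilt -0.001
slide rows [x,z]: [[-0.03, 0.014], [-0.06, 0.021], [-0.09, 0.028], [-0.12, 0.037], [-0.15, 0.047]]
```

```bash
python3 -m pendant '[[[0,0,0.008,0,-1],[0,0,0.007,0,-1],[0,0,0.004,0,-1],[0,0,0.003,0,-1],[0,0,0.002,0,-1]]]' >/dev/null; python3 est.py 0.008 0.007 0.004 0.003 0.002
```

```text
t 22.375 tilt top -0.0028 scene -0.0028 rate 0.0037 | pos [602.8 -79.1 238.2] stand x -159.6 y -79.4 h 39.2 s~39.7 Fz 5.63 [-0.  -4.6  6.1]
h0 38.7 now tilt -0.0028 rate 0.001 rows dz [np.float64(0.002), np.float64(0.001), np.float64(0.0), np.float64(-0.001), np.float64(-0.001)] -> tilt -0.000
slide rows [x,z]: [[-0.03, 0.009], [-0.06, 0.016], [-0.09, 0.024], [-0.12, 0.034], [-0.15, 0.045]]
```

```bash
python3 -m pendant '[[[0,0,-0.015,0,-1],[0,0,-0.03,0,-1],[0,0,-0.027,0,-1],[0,0,-0.022,0,-1]]]' >/dev/null; python3 est.py -0.015 -0.03 -0.027 -0.022
```

```text
t 22.975 tilt top -0.03 scene -0.03 rate -0.0452 | pos [603.3 -79.  244.8] stand x -159.1 y -79.3 h 32.7 s~37.5 Fz 5.27 [ 1.4 -2.9  5.2]
h0 38.4 now tilt -0.0415 rate -0.118 rows dz [np.float64(0.071), np.float64(0.07), np.float64(0.056), np.float64(0.042), np.float64(0.032)] -> tilt -0.006
slide rows [x,z]: [[-0.03, 0.078], [-0.06, 0.085], [-0.09, 0.08], [-0.12, 0.077], [-0.15, 0.078]]
```

```bash
python3 -m pendant '[[[0,0,0.012,0,-1],[0,0,0.019,0,-1],[0,0,0.025,0,-1]]]' >/dev/null; python3 est.py 0.012 0.019 0.025
```

```text
t 23.450 tilt top -0.0617 scene -0.0617 rate -0.0668 | pos [603.4 -79.  237.5] stand x -159.0 y -79.2 h 40.0 s~49.9 Fz 7.04 [ 1.2 -2.3  6.8]
h0 36.6 now tilt -0.0710 rate -0.076 rows dz [np.float64(0.079), np.float64(0.067), np.float64(0.043), np.float64(0.022), np.float64(0.008)] -> tilt -0.008
slide rows [x,z]: [[-0.03, 0.086], [-0.06, 0.082], [-0.09, 0.067], [-0.12, 0.057], [-0.15, 0.054]]
```

```bash
python3 -m pendant '[[[0,0,0.003,0,-1],[0,0,0.008,0,-1],[0,0,0.012,0,-1],[0,0,0.015,0,-1]]]' >/dev/null; python3 est.py 0.003 0.008 0.012 0.015
```

```text
t 24.050 tilt top -0.1025 scene -0.1025 rate -0.068 | pos [603.1 -78.9 233.2] stand x -159.4 y -79.2 h 44.3 s~60.7 Fz 8.06 [-0.3 -2.7  8.5]
h0 35.3 now tilt -0.1097 rate -0.079 rows dz [np.float64(0.109), np.float64(0.089), np.float64(0.052), np.float64(0.02), np.float64(-0.002)] -> tilt -0.011
slide rows [x,z]: [[-0.03, 0.116], [-0.06, 0.104], [-0.09, 0.076], [-0.12, 0.055], [-0.15, 0.044]]
```

```bash
python3 -m pendant '[[[0,0,0,0,-1],[0,0,0,0,-1],[0,0,-0.002,0,-1],[0,0,-0.004,0,-1]]]' >/dev/null; python3 est.py 0 0 -0.002 -0.004|head -1
```

```text
t 24.650 tilt top -0.1197 scene -0.1197 rate -0.0286 | pos [603.1 -79.  234.6] stand x -159.3 y -79.2 h 42.9 s~62.0 Fz 8.36 [-1.1 -2.8  7.9]
```

```bash
python3 -m pendant '[[[0,0,-0.02,0,-1],[0,0,-0.045,0,-1],[0,0,-0.07,0,-1],[0,0,-0.095,0,-1],[0,0,-0.12,0,-1],[0,0,-0.145,0,-1],[0,0,-0.17,0,-1],[0,0,-0.195,0,-1],[0,0,-0.215,0,-1],[0,0,-0.235,0,-1],[0,0,-0.27,0,-1],[0,0,-0.32,0,-1]]]'; python3 -m pendant '[[[0,0,-0.06,0,-1],[0,0,-0.1,0,-1],[0,0,-0.1,0,-1],[0,0,-0.1,0,-1],[0,0,-0.1,0,-1],[0,0,-0.1,0,-1]]]';python3 est.py|head -1
python3 - <<'E'
import glob,cv2
a=cv2.imread(sorted(glob.glob("pics/s2*.png"))[-1]); cv2.imwrite("pics/end.png",a)
E
```

```text
time_s: 26.25
tool_pos: [602.2, -78.2, 329.0]
ee_rot: [-2.16, -2.279, 0.002]
contact_force: [0.4, -0.7, 0.2]
finger_gap: -0.2
gripper_force: 0.0
time_s: 27.0
tool_pos: [602.6, -78.4, 358.6]
ee_rot: [-2.161, -2.279, 0.001]
contact_force: [0.1, -0.3, 0.5]
finger_gap: 0.2
gripper_force: 0.0
t 27.000 tilt top -0.1199 scene -0.1199 rate -0.0001 | pos [602.7 -78.4 358.9] stand x -159.7 y -78.7 h -81.3 s~-62.1 Fz 0.25 [-0.1  0.  -0.1]
```

View pics/end.png

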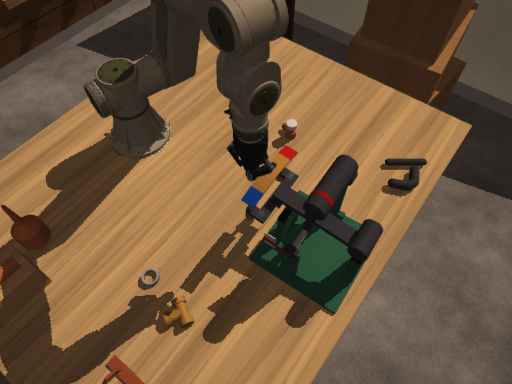

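The hand is clear above the bow. The beam is on its rear rest at -0.12 rad, the bow is up, and the fittings have not moved: nut at (150,278), tee at (180,312), valve at (290,128).

```bash
python3 -c "
from rig import workorder; print(workorder.finish_job())"
```

```text
the job is handed in; nothing more can be done
None
```

I handed the job in at about 27 s: the beam floated on the red end, over the crown and on the blue end, then came down gently at under 0.15 rad/s by my estimates, with the hand clear and the fittings untouched; the hand-in returned no verdict.

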